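# Load the label roll and hold the feed slide at its index

## Task

Load the label dispenser: pick up the label roll on its spindle and lower it, without dropping it, so that both ends of the axle rest level in the two V-shaped saddles, and let go of it. Then take the upright grip of the spring-return feed slide, pull it out towards the dispenser's front until its pointer lines up with the index clip, and finish while still holding it there, as the spring pulls it back. Do not shift the index clip, and leave the two bottles and the medicine carton where they stand.

Things in the scene. Friction and masses are not known exactly. Their poses are not given: they have to be found in the camera images.
- label_dispenser: Label dispenser fixed to the worktop: aluminium base 8 mm thick with two grey Y-shaped posts (saddles). Origin: underside of the base, directly below the seat of the axle, midway between the saddles. x points to its rear, away from the feed slide in front; y to its left; z up. The base reaches from x = -165 mm (front) to +45 mm, y +-58 mm.
- axle_seat (a point): Where the middle of the seated axle belongs, 46 mm above the dispenser's origin; axes as the dispenser, axle along y. The saddles stand at y = +-40 mm (8 mm thick, inner faces at +-36 mm). Their 90 degree V notches open upward: apex 7 mm below this point, top 11 mm above it, 35 mm wide there.
- label_roll: White paper label roll, 44 mm diameter, 44 mm wide, between square grey end plates (48 x 48 x 4 mm) on a steel axle of 10 mm diameter, 112 mm long, with 14 mm collars on its last 4 mm; rigid, 0.1 to 0.2 kg. Origin: middle of the axle; y along the axle; symmetric. Starts lying on the worktop on a flat side of the plates, axle level, 24 mm up. Seated, the plates clear the saddles by 10 mm a side.
- axle_end_a (a point): Point on the axle's centre line, 48 mm from the middle towards the roll's +y.
- axle_end_b (a point): Point on the axle's centre line, 48 mm from the middle towards the roll's -y.
- feed_slide (a joint): Travel in m of the feed slide, a steel plate between two rails in front of the saddles: 0 at rest, grows as it is pulled to the dispenser's front (its -x), stop at 0.050. A spring pulls it back: about 4.5 N at 0 and 1.5 N more for each 10 mm (10 to 11 N at the farthest index). It does not latch.
- grip_top (a point): Middle of the top face of the slide's black upright grip, 14 mm (x) by 30 mm (y), from 18 to 56 mm over the worktop; at x = -100 mm, y = 0 of the dispenser at rest. Moves with the slide; axes as the dispenser. The pointer, a thin steel strip sticking out to the right (-y), has the grip's x. A low gate of the slide (24 mm high) stands 50 mm behind the grip.
- index_mark (a point): The index: middle of the nib on top of a small dark steel clip, 12 x 12 mm, 20 mm high over the worktop, on the right-hand (-y) edge of the dispenser's base, y = -49 mm. It stands 22 to 42 mm ahead (-x) of the pointer's rest, different each time. The slide is at the mark when the grip's middle and this point have the same x in the dispenser's axes. Axes as the dispenser.
- tablet_bottle: White tablet bottle with screw cap, 37 mm diameter, 82 mm high, standing; origin under its centre. A bystander.
- small_bottle: White tablet bottle with screw cap, 33 mm diameter, 72 mm high, standing behind the dispenser; origin under its centre. A bystander.
- medicine_carton: White medicine carton 50 x 105 x 30 mm, lying behind the dispenser; origin under its centre. A bystander.

How it is judged:
On the way, in this order (a step that is already met when the one before it is completed fails the run):
1. the label roll lies with both axle ends in the saddles, released (x of axle_end_a in the frame of axle_seat between -0.004 and 0.004 m and z of axle_end_a in the frame of axle_seat between -0.003 and 0.003 m and x of axle_end_b in the frame of axle_seat between -0.004 and 0.004 m and z of axle_end_b in the frame of axle_seat between -0.003 and 0.003 m and contact force between the fingers and label_roll below 0.05 N), for 0.3 s.
2. the feed slide is held at the index (x of grip_top in the frame of index_mark between -0.004 and 0.004 m and contact force between the fingers and feed_slide above 1 N), for 0.2 s.
At the end, for the whole second after the job is handed in: Both axle ends lie in the saddles (within 4 mm in x and 3 mm in height of the seat) and the roll is not touched by the fingers; the fingers hold the feed slide still with its grip within 4 mm of the index in the dispenser's x; the index has not been shifted by 4 mm or more (all of step 1 and all of step 2 and velocity of joint feed_slide between -0.01 and 0.01 m/s and distance of index_mark from where it was at the start of the episode below 0.004 m); the arm keeps its last pose, push and grip.
It fails at once if the label roll is dropped into the saddles (faster than 0.6 m/s close over them) (distance between label_roll and axle_seat below 0.03 m and linear speed of label_roll above 0.6 m/s).
It fails at once if the index clip is shifted by more than 4 mm (distance of index_mark from where it was at the start of the episode above 0.004 m).
It fails at once if the tablet bottle is shifted by more than 20 mm or tipped (distance of tablet_bottle from where it was at the start of the episode above 0.02 m or angle between tablet_bottle's own z axis and vertical above 0.5 rad).
It fails at once if the small bottle is shifted by more than 20 mm or tipped (distance of small_bottle from where it was at the start of the episode above 0.02 m or angle between small_bottle's own z axis and vertical above 0.5 rad).
It fails at once if the medicine carton is shifted by more than 20 mm or tipped (distance of medicine_carton from where it was at the start of the episode above 0.02 m or angle between medicine_carton's own z axis and vertical above 0.5 rad).
It also fails if it takes over 48 s, if anything falls off the work surface, if the arm or the gripper's body presses on something with over 40 N, if the wrist force passes 120 N, or if a joint passes its speed limit or range.

## Robot

A 7-joint arm with a two-finger parallel gripper is mounted at the origin on a cart in front of the work surface, level with it; the furniture and walls round the work are solid. World frame = base frame: x ahead of the robot, y to its left, z up, the work surface at z = 0. Lengths are in m, angles in rad, forces in N, time in s.
With the tool pointing down it reaches from about 0.4 to 0.85 m from the base axis. Payload 10.4 kg.
Tool frame: the origin (TCP) lies midway between the tips of the shut fingers; the grasp point (between the pads) lies 19 mm behind it (manip.tcp_to_grasp is the distance from the TCP to the grasp point, in m); z points along the fingers, y is the line along which they close (so a half turn about z gives the same grasp; the last joint's range is limited). The gripper opens to 85 mm and grips with 20 to 120 N. Pads are 22 mm wide; open, the fingers measure 114 mm over their backs; the gripper's body (76 mm by 85 mm) begins 54 mm behind the grasp point. The pads swing forward as they close: fully open they stand 13 mm farther back than shut.
Start: joints at [-1.31, 0.332, -0.065, 1.46, 0.022, 1.35, -0.088], TCP at [0.175, 0.6, 0.204] pointing down, gripper open.
Joint ranges: [-2.6, 2.6], [-0.5, 2.12], [-1.47, 1.34], [0.16, 2.42], [-1.27, 4.41], [0.06, 2.06], [-2.6, 2.6]. Speed limits (rad/s): [2.22, 2.22, 2.79, 2.79, 3.14, 3.14, 3.14].

## Interface

Orientations are given as a unit quaternion [x, y, z, w].
In Python, from workcell import manip gives the robot as it stands.
- The arm moves only by the shell command python3 -m jog 'ROWS' [FORCE]. ROWS is a JSON object of lists of equal length, an entry for each row: "offset": the shift along the world's x, y, z in m, a list of three; "yaw": the turn about the world's z in degrees; "jaw": the closure, from 0 (fully open) to 1 (shut). A call has 1 to 20 rows; each row shifts and turns the commanded pose from where the row before left it; what a row does not reach is not made up. A row lasts 1/12 s, in which the tool goes at most 41.7 mm and 7.16 degrees, less where a joint would pass 70% of its speed; a pose out of reach is approached as far as the arm can. A call is refused whole if a number of a shift passes 0.0417 or a number of a turn 7.16, either way. A call with a gripper value outside its range is refused whole. The fingers move at their own pace and stop on an object; FORCE is the grip in N (left out, the last holds). Time passes only in rows, so rows that do not move let the fingers close. It gives the time, the measured TCP pose, the force, the opening and the grip force at its end, in the units of the state.
- manip.get_obs(): the state, without advancing time (a new reading comes with each control period).
- manip.camera(name): name is "scene" or "top"; returns a dict with "frame" (384x512x3 uint8, red, green, blue), "camera_matrix" (3x3 intrinsics, pixels), "eye" and "attitude" of the camera in the world. Camera axes: x right, y up, looking along -z (the intrinsics and any distortion apply to the point x, -y, -z); pixel columns grow to the right and rows downward; lengths in m; the calibration is good to about 2 mm. A picture is of the moment at which its call begins. There is no depth.
- manip.hand_in(): hands the job in; it is judged then, once.
Trained networks look in a picture, given as the dict that the camera call returned (one of the last four; its "shot" number tells which), for a name from the list of things; names that differ only in an ending like _2 or _b are one class to them, and where a whole thing is asked for, a point or a joint stands for the part that bears it (a point fixed in the world has none). Each returns a list of dicts, best first, with "score" (0 to 1); they miss things now and then, are a little off and sometimes report something else, mostly with a low value. They report only what shows in the picture. A call takes as long as a camera call.
- manip.masks_of(picture, name): "region" (384x512 bool, what is visible of it).
- manip.tip_of(picture, name): "at" ([x, y, z] in m, in world coordinates, good to about 4 mm: a listed point, or the origin of a listed thing).
The state is a dict: "clock": time; "joint_pos": joint angles; "joint_velocities": joint speeds; "tau": joint torques, N m; "position": TCP position; "ee_rot": TCP orientation; "ft_force": force on the tool from outside, world axes, zero at the start; "torque": the same for the moment, N m; "grip_width": opening from 0.0 (shut) to 1.0 (fully open); "grasp_force": force on a finger pad.
Only numpy, scipy, OpenCV 4.12 (cv2) and the standard library are available. Lean on these libraries where they do the work, as an engineer would, in place of code of your own. Each camera call takes 0.05 s, during which the arm holds its last target. There are 200 camera calls.

## Working session

There is one attempt and no reset: what is moved stays moved. The work goes in short steps, Python scripts to look and compute and a shell command to move; the robot and the scene stay as the last step left them, time stands still between calls to the robot, and variables do not carry over. Pictures are saved under pics/ and viewed, at most 10 in all, crops included, and the job is handed in when it is done.

```bash
mkdir -p pics
cat > h.py <<'E'
from workcell import manip
import numpy as np, cv2
from scipy.spatial.transform import Rotation as R
def save(c,n,crop=None,s=1):
    f=c["frame"][:,:,::-1]
    if crop: f=f[crop[1]:crop[3],crop[0]:crop[2]]
    cv2.imwrite("pics/"+n,cv2.resize(f,None,fx=s,fy=s,interpolation=cv2.INTER_CUBIC))
def rot(c):
    a=np.array(c["attitude"],float)
    return a if a.shape==(3,3) else R.from_quat(a).as_matrix()
def proj(c,P):
    p=(np.atleast_2d(P)-np.array(c["eye"]))@rot(c); p=p*[1,-1,-1]
    q=p@np.array(c["camera_matrix"]).T; return q[:,:2]/q[:,2:]
def ray(c,uv,z):
    d=np.linalg.inv(np.array(c["camera_matrix"]))@[uv[0],uv[1],1]; d=rot(c)@(d*[1,-1,-1])
    e=np.array(c["eye"]); return e+d*(z-e[2])/d[2]
E
python3 - <<'E'
from h import *
print({k:np.round(v,3) for k,v in manip.get_obs().items()})
for n in("scene","top"):
    c=manip.camera(n); save(c,n+"0.png",s=1.5)
    print(n,[k for k in c],np.round(c["eye"],3))
    for t in "label_dispenser axle_seat label_roll axle_end_a grip_top index_mark tablet_bottle small_bottle medicine_carton".split():
        print(t,[(np.round(d["at"],4).tolist(),round(d["score"],2)) for d in manip.tip_of(c,t)][:3])
E
```

```text
{'clock': np.float64(0.0), 'joint_pos': array([-1.31 ,  0.333, -0.065,  1.461,  0.022,  1.35 , -0.088]), 'joint_velocities': array([-0.002, -0.   , -0.001,  0.   , -0.002, -0.   ,  0.001]), 'tau': array([-1.0000e-03, -6.2545e+01,  4.9000e-02, -3.9162e+01,  1.6000e-02,
        1.0000e-02, -0.0000e+00]), 'position': array([0.175, 0.6  , 0.203]), 'ee_rot': array([ 0.141,  0.99 , -0.001, -0.   ]), 'ft_force': array([-0.024,  0.756,  0.916]), 'torque': array([0.03 , 0.005, 0.01 ]), 'grasp_force': np.float64(0.0), 'grip_width': np.float64(1.002)}
scene ['frame', 'camera_matrix', 'eye', 'attitude', 'shot'] [ 0.205 -0.371  0.933]
label_dispenser [([0.6015, 0.053, -0.0011], 0.64), ([0.4712, 0.2307, 0.0012], 0.49)]
axle_seat []
label_roll [([0.5097, -0.209, 0.0177], 0.68)]
axle_end_a [([0.5003, -0.168, 0.0233], 0.67), ([0.5229, -0.257, 0.0242], 0.59)]
grip_top [([0.5057, 0.0302, 0.0552], 0.71), ([0.6071, 0.0555, 0.0441], 0.47), ([0.7574, 0.1805, 0.0031], 0.42)]
index_mark [([0.492, -0.0214, 0.0182], 0.56)]
tablet_bottle [([0.4706, 0.2259, 0.0022], 0.59)]
small_bottle [([0.7612, -0.01, 0.0015], 0.81)]
medicine_carton [([0.7574, 0.1812, 0.0018], 0.8)]
top ['frame', 'camera_matrix', 'eye', 'attitude', 'shot'] [0.411 0.026 1.062]
label_dispenser [([0.6064, 0.0522, -0.0007], 0.57)]
axle_seat [([0.6082, 0.0495, 0.0457], 0.71)]
label_roll [([0.5067, -0.2083, 0.0247], 0.79)]
axle_end_a [([0.5031, -0.1625, 0.0218], 0.97), ([0.5193, -0.258, 0.0245], 0.63)]
grip_top [([0.5022, 0.0265, 0.0576], 0.74), ([0.7577, 0.1778, 0.0008], 0.19)]
index_mark []
tablet_bottle [([0.4668, 0.2268, 0.0003], 0.68), ([0.6051, 0.0519, 0.0005], 0.48)]
small_bottle [([0.754, -0.0075, -0.0009], 0.63)]
medicine_carton [([0.7581, 0.1785, 0.0012], 0.93)]
```

View pics/scene0.png

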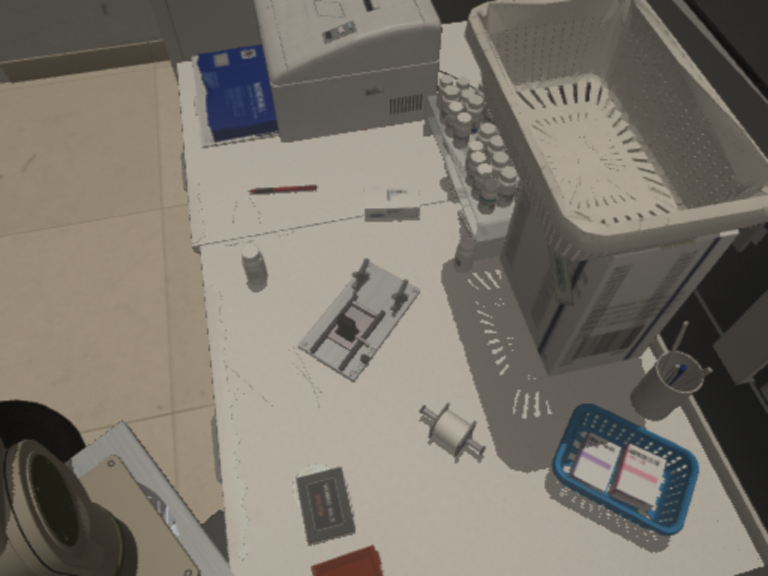

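View pics/top0.png

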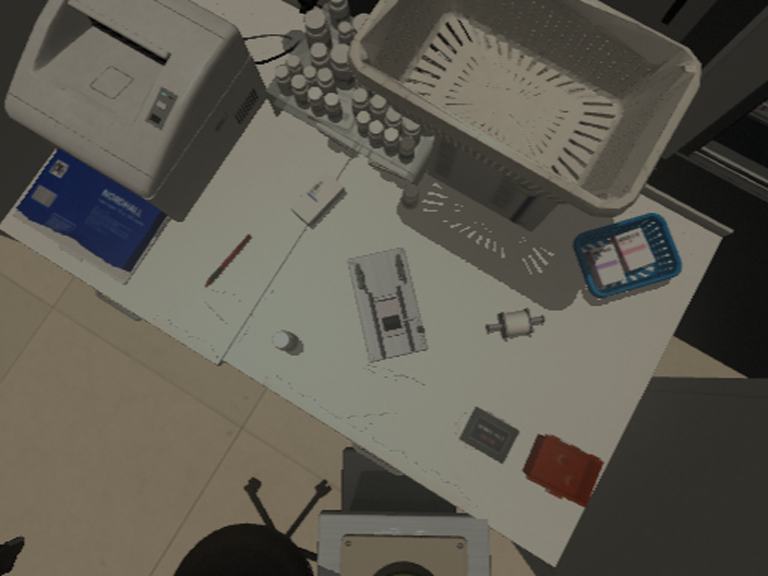

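The views show the dispenser mid-table (top view about 390,305) with its front towards the robot. The roll lies to its right at about (515,323), the tablet bottle at about (287,342), and the carton and small bottle are behind the dispenser. Next I'll refine the dispenser and roll poses by fitting the masks.

```bash
cat >> h.py <<'E'
def w(p,yaw,pts):
    pts=np.atleast_2d(pts).astype(float); c,s=np.cos(yaw),np.sin(yaw)
    return np.c_[pts[:,0]*c-pts[:,1]*s+p[0],pts[:,0]*s+pts[:,1]*c+p[1],pts[:,2]]
E
cat > fit.py <<'E'
from h import *
from scipy.optimize import minimize
from scipy.spatial import ConvexHull
def box(x0,x1,y0,y1,z0,z1): return [[x,y,z] for x in(x0,x1) for y in(y0,y1) for z in(z0,z1)]
B=[box(-.165,.045,-.058,.058,0,.008)]
RL=[box(-.022,.022,-.022,.022,.002,.046),box(-.024,.024,-.026,-.022,0,.048),box(-.024,.024,.022,.026,0,.048),box(-.005,.005,-.056,.056,.019,.029),box(-.007,.007,-.056,-.052,.017,.031),box(-.007,.007,.052,.056,.017,.031)]
S=4
def draw(c,boxes,p,y):
    m=np.zeros((384*S,512*S),np.uint8)
    for b in boxes:
        cv2.fillConvexPoly(m,cv2.convexHull(((proj(c,w(p,y,b))+.5)*S).astype(np.int32)),1)
    return cv2.resize(m.astype(np.float32),(512,384),interpolation=cv2.INTER_AREA)
def fit(cm,boxes,x0):
    def cost(v): return sum(((draw(c,boxes,v[:2]/100,v[2]/10)-m)**2).sum() for c,m in cm)
    s=np.array([x0[0]*100,x0[1]*100,x0[2]*10])
    r=minimize(cost,s,method="Nelder-Mead",options=dict(initial_simplex=[s,s+[1,0,0],s+[0,1,0],s+[0,0,1]],xatol=.005,fatol=.01))
    return r.x[0]/100,r.x[1]/100,np.degrees(r.x[2]/10),r.fun,[float(m.sum()) for _,m in cm]
E
python3 - <<'E'
from fit import *
cs=[manip.camera("top"),manip.camera("scene")]
for nm,b,x0 in(("label_dispenser",B,(.605,.052,.21)),("label_roll",RL,(.509,-.209,.2))):
    cm=[]
    for c in cs:
        ds=manip.masks_of(c,nm); print(nm,[(round(d["score"],2),int(d["region"].sum())) for d in ds])
        m=ds[0]["region"].astype(np.float32); cm.append((c,m))
    for s in(cm[:1],cm[1:],cm): print(np.round(fit(s,b,x0)[:4],4),end=" ")
    print()
im=cs[0]; save(im,"topc.png",(220,155,380,250),5)
save(cs[1],"scc.png",(190,165,290,265),6)
print([np.round(d["at"],4) for d in manip.tip_of(cs[0],"index_mark")+manip.tip_of(cs[1],"index_mark")])
E
```

```text
label_dispenser [(0.94, 2715)]
label_dispenser [(0.69, 3172)]
[ 0.6046  0.0523 13.4409 46.3516] [6.06200e-01 5.25000e-02 1.39399e+01 9.97617e+01] [6.05200e-01 5.23000e-02 1.39039e+01 1.61500e+02] 
label_roll [(0.71, 406), (0.49, 650)]
label_roll [(0.96, 720)]
[ 0.5099 -0.2104  9.2294 31.0898] [ 0.5101 -0.2117  9.9701 99.9766] [  0.51    -0.2114   9.7697 135.2578] 
[array([ 0.4903, -0.0245,  0.0204])]
```

View pics/topc.png

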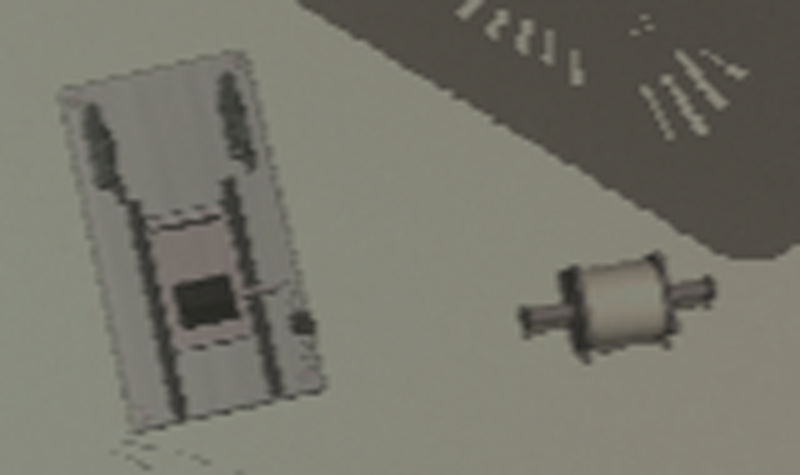

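View pics/scc.png

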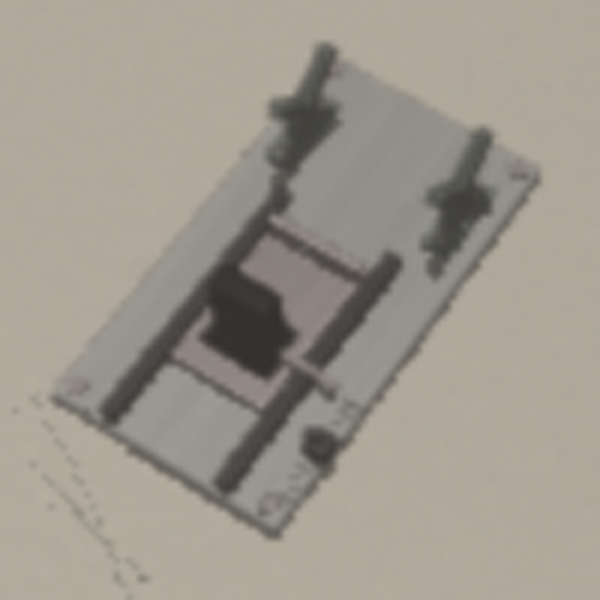

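The top crop shows the clip at about (302,323), just ahead of the pointer. The roll's axle runs from (522,319) to (714,291). I'll turn these into positions while the arm sets off.

```bash
python3 - <<'E'
from h import *
c=manip.camera("top"); d=manip.camera("scene")
T=lambda u,v,z: ray(c,(220+u/5-.4,155+v/5-.4),z)
Sc=lambda u,v,z: ray(d,(190+u/6-.4,165+v/6-.4),z)
a,b=T(522,319,.024),T(714,291,.024); print("roll",a,b,(a+b)/2,np.degrees(np.arctan2(*(a-b)[[0,1]]*[-1,1])))
p=(.6052,.0523);y=np.radians(13.8)
inv=lambda P:w((0,0),-y,(P-np.array([*p,0]))[None])[0]
print("clip top",inv(T(302,322,.02)),"scene",inv(Sc(320,437,.02)))
print("grip top",inv(T(208,300,.056)),"scene",inv(Sc(240,285,.056)))
print("posts",inv(T(98,147,.055)),inv(T(236,121,.055)),"base corners",[inv(T(*q,.008)).round(4).tolist() for q in((62,92),(242,53),(322,388),(136,430))])
print("sc corners",[inv(Sc(*q,.008)).round(4).tolist() for q in((335,62),(540,175),(277,535),(55,398))])
E
python3 -m jog '{"offset":[[0.025,-0.03,0],[0.025,-0.03,0],[0.025,-0.03,0],[0.025,-0.03,0],[0.025,-0.03,0],[0.025,-0.03,0],[0.025,-0.03,0],[0.025,-0.03,0],[0.025,-0.03,0],[0.025,-0.03,0],[0.008,-0.04,0],[0.008,-0.04,0],[0.008,-0.04,0],[0.008,-0.04,0],[0.008,-0.04,0],[0.008,-0.04,0],[0.008,-0.04,0],[0.008,-0.04,0],[0.008,-0.04,0],[0.008,-0.04,0]],"yaw":[-6.3,-6.3,-6.3,-6.3,-6.3,-6.3,-6.3,-6.3,-6.3,-6.3,0,0,0,0,0,0,0,0,0,0],"jaw":[0,0,0,0,0,0,0,0,0,0,0,0,0,0,0,0,0,0,0,0]}' 30
```

```text
roll [ 0.49942749 -0.15650171  0.024     ] [ 0.51727044 -0.26772625  0.024     ] [ 0.50834896 -0.21211398  0.024     ] 9.113896644981914
clip top [-0.12542619 -0.05348059  0.02      ] scene [-0.12459899 -0.05356011  0.02      ]
grip top [-0.10392174 -0.00228973  0.056     ] scene [-0.09993071  0.00154127  0.056     ]
posts [-0.00430179  0.03924147  0.055     ] [-0.00736205 -0.04113461  0.055     ] base corners [[0.0423, 0.054, 0.008], [0.0413, -0.0571, 0.008], [-0.1647, -0.0567, 0.008], [-0.1641, 0.0546, 0.008]]
sc corners [[0.041, 0.0495, 0.008], [0.04, -0.06, 0.008], [-0.1658, -0.06, 0.008], [-0.1656, 0.0526, 0.008]]
clock: 3.17
position: [0.5051, -0.102, 0.2041]
ee_rot: [0.638, 0.77, 0.001, 0.0]
ft_force: [0.8, 0.4, -0.5]
grip_width: 0.999
grasp_force: 0.0
```

```bash
python3 -m jog '{"offset":[[0.001,-0.027,0],[0.001,-0.027,0],[0.001,-0.027,0],[0.0015,-0.028,0],[0,0,-0.03],[0,0,-0.03],[0,0,-0.03],[0,0,-0.03],[0,0,-0.03],[0,0,-0.02],[0,0,-0.015],[0,0,-0.01],[0,0,-0.005],[0,0,0]],"yaw":[-0.8,0,0,0,0,0,0,0,0,0,0,0,0,0],"jaw":[0,0,0,0,0,0,0,0,0,0,0,0,0,0]}' 30
python3 - <<'E'
from h import *
c=manip.camera("scene"); save(c,"pre.png",(250,220,350,320),6)
print([np.round(d["at"],4).tolist()+[d["score"]] for d in manip.tip_of(c,"axle_end_a")])
E
```

```text
clock: 4.33
position: [0.5092, -0.2089, 0.0032]
ee_rot: [0.643, 0.766, -0.0, -0.0]
ft_force: [-0.3, -0.6, 0.1]
grip_width: 0.998
grasp_force: 0.0
[[0.5233, -0.2577, 0.0257, 0.72], [0.5031, -0.1642, 0.0243, 0.7]]
```

View pics/pre.png

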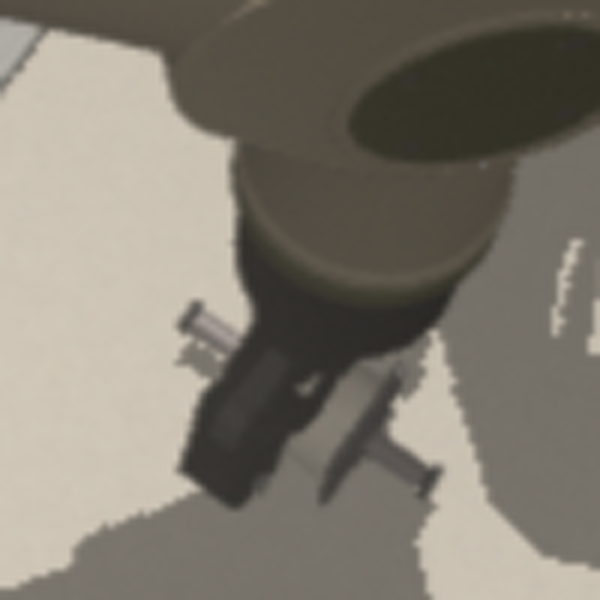

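The fingers straddle the roll, with the axle ends at (190,318) and (432,480), so I'll close and lift.

```bash
python3 -m jog '{"offset":[[0,0,0],[0,0,0],[0,0,0],[0,0,0],[0,0,0],[0,0,0],[0,0,0],[0,0,0],[0,0,0],[0,0,0],[0,0,0],[0,0,0],[0,0,0.01],[0,0,0.02],[0,0,0.025],[0,0,0.025],[0,0,0.025],[0,0,0.015],[0,0,0],[0,0,0]],"yaw":[0,0,0,0,0,0,0,0,0,0,0,0,0,0,0,0,0,0,0,0],"jaw":[1,1,1,1,1,1,1,1,1,1,1,1,1,1,1,1,1,1,1,1]}' 35
cat > see.py <<'E'
from h import *
import sys
for n in("top","scene"):
    c=manip.camera(n)
    for t in("label_roll","axle_end_a","axle_seat"):
        print(n,t,[(np.round(d["at"],4).tolist(),round(d["score"],2)) for d in manip.tip_of(c,t)][:3])
    if len(sys.argv)>2 and n==sys.argv[2]:
        crop=list(map(int,sys.argv[3:7])); save(c,sys.argv[1],crop,600/(crop[3]-crop[1]))
E
python3 see.py lift.png scene 250 190 370 290
```

```text
clock: 6.1
position: [0.5099, -0.2089, 0.1243]
ee_rot: [0.643, 0.766, 0.001, 0.001]
ft_force: [0.8, 0.1, -2.3]
grip_width: 0.428
grasp_force: 31.6
top label_roll [([0.5088, -0.2096, 0.1468], 0.82)]
top axle_end_a [([0.5024, -0.1606, 0.1419], 0.54)]
top axle_seat [([0.6093, 0.0491, 0.0441], 0.75)]
scene label_roll [([0.5098, -0.2089, 0.1416], 0.84)]
scene axle_end_a [([0.524, -0.255, 0.1418], 0.87), ([0.4979, -0.164, 0.1444], 0.68)]
scene axle_seat [([0.6098, 0.0581, 0.044], 0.72)]
```

View pics/lift.png

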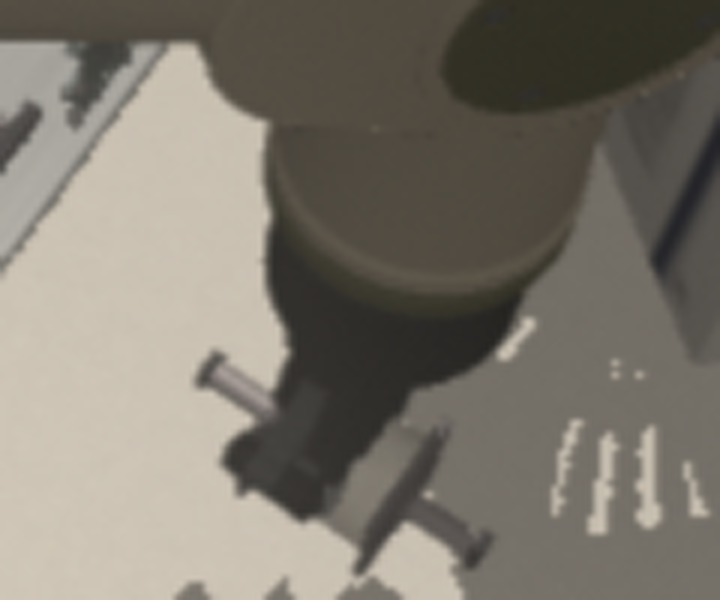

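The roll is held level between the pads, with its ends at (210,368) and (480,550). Next I carry it over the saddles.

```bash
python3 -m jog '{"offset":[[0.005,0.013,0],[0.0096,0.026,0],[0.0096,0.026,0],[0.0096,0.026,0],[0.0096,0.026,0],[0.0096,0.026,0],[0.0096,0.026,0],[0.0096,0.026,0],[0.0096,0.026,0],[0.0096,0.026,0],[0.0046,0.013,0],[0,0,-0.01],[0,0,-0.015],[0,0,-0.01],[0,0,-0.005],[0,0,0],[0,0,0]],"yaw":[0,0.38,0.38,0.38,0.38,0.38,0.38,0.38,0.38,0.38,0.38,0,0,0,0,0,0],"jaw":[1,1,1,1,1,1,1,1,1,1,1,1,1,1,1,1,1]}' 35
python3 see.py over.png scene 200 150 300 230
```

```text
clock: 7.92
position: [0.6054, 0.0503, 0.0837]
ee_rot: [0.618, 0.786, -0.0, 0.0]
ft_force: [0.7, 0.0, -1.4]
grip_width: 0.435
grasp_force: 31.6
top label_roll []
top axle_end_a []
top axle_seat []
scene label_roll [([0.6053, 0.0486, 0.0999], 0.63)]
scene axle_end_a [([0.595, 0.0996, 0.1055], 0.92), ([0.6231, 0.0023, 0.1047], 0.76)]
scene axle_seat [([0.6062, 0.0565, 0.0423], 0.83)]
```

View pics/over.png

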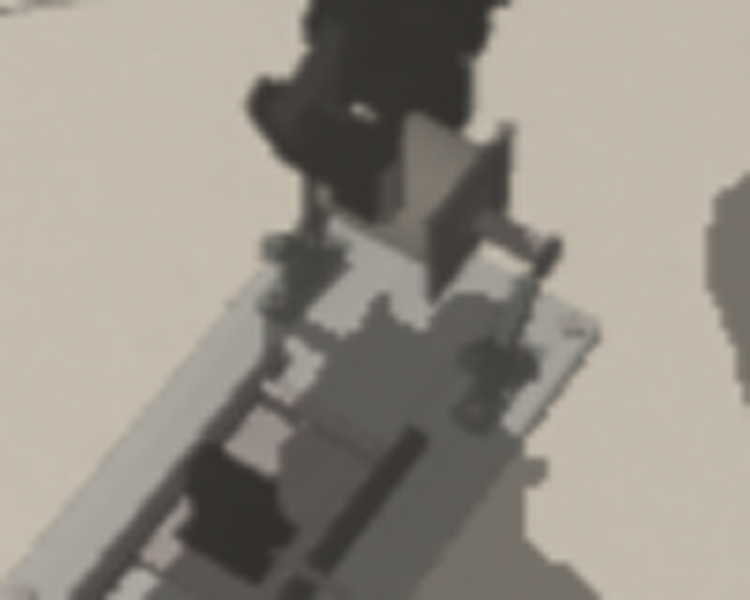

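The roll hangs level above the saddles, with its right collar at (548,250). The right saddle's arms show at (535,280) and (470,350). I'll compare these with model projections.

Run:
```python
from h import *
c=manip.camera("scene")
q=lambda P:((proj(c,P)-[200,150]+.5)*7.5).round().tolist()
for p in((.605,.0515),(.606,.0555)):
    y=np.radians(13.8)
    for s in(-.04,.04): print(p,s,q(w(p,y,[[.0175,s,.057],[-.0175,s,.057],[0,s,.039],[0,s,.008]])))
    print(q(w(p,y,[[.045,-.058,.008],[.045,.058,.008],[-.1,0,.056]])))
print("collar",q(w((.6054,.0503),np.radians(13.8),[[0,-.056,.1042],[0,-.026,.1042]])))
```

```text
(0.605, 0.0515) -0.04 [[525.0, 276.0], [470.0, 350.0], [496.0, 341.0], [494.0, 388.0]]
(0.605, 0.0515) 0.04 [[329.0, 170.0], [272.0, 241.0], [302.0, 235.0], [304.0, 283.0]]
[[604.0, 321.0], [332.0, 174.0], [231.0, 474.0]]
(0.606, 0.0555) -0.04 [[519.0, 267.0], [464.0, 340.0], [490.0, 332.0], [488.0, 379.0]]
(0.606, 0.0555) 0.04 [[324.0, 162.0], [267.0, 232.0], [297.0, 226.0], [299.0, 275.0]]
[[598.0, 313.0], [327.0, 166.0], [225.0, 464.0]]
collar [[548.0, 258.0], [469.0, 216.0]]
```

The model at (0.605, 0.0515) matches, so I'll lower gently.

```bash
python3 -m jog '{"offset":[[0,0.001,-0.01],[0,0,-0.01],[0,0,-0.01],[0,0,-0.008],[0,0,-0.006],[0,0,-0.004],[0,0,-0.002],[0,0,-0.002],[0,0,-0.001],[0,0,0],[0,0,0]],"yaw":[0,0,0,0,0,0,0,0,0,0,0],"jaw":[1,1,1,1,1,1,1,1,1,1,1]}' 35
python3 see.py low.png scene 200 150 300 230
```

```text
clock: 9.28
position: [0.6057, 0.052, 0.0309]
ee_rot: [0.617, 0.787, 0.0, 0.0]
ft_force: [-0.5, 0.4, -1.9]
grip_width: 0.428
grasp_force: 31.6
top label_roll []
top axle_end_a []
top axle_seat []
scene label_roll [([0.6084, 0.0522, 0.0448], 0.84)]
scene axle_end_a [([0.5923, 0.0963, 0.0529], 0.81), ([0.6228, 0.0048, 0.0506], 0.68)]
scene axle_seat [([0.609, 0.0564, 0.0434], 0.96)]
```

```bash
python3 -m jog '{"offset":[[0,0,-0.001],[0,0,-0.001],[0,0,0],[0,0,0]],"yaw":[0,0,0,0],"jaw":[1,1,1,1]}' 35
```

```text
clock: 10.02
position: [0.6054, 0.052, 0.0285]
ee_rot: [0.617, 0.787, -0.0, -0.0]
ft_force: [0.3, -0.0, -1.2]
grip_width: 0.43
grasp_force: 31.6
```

View pics/low.png

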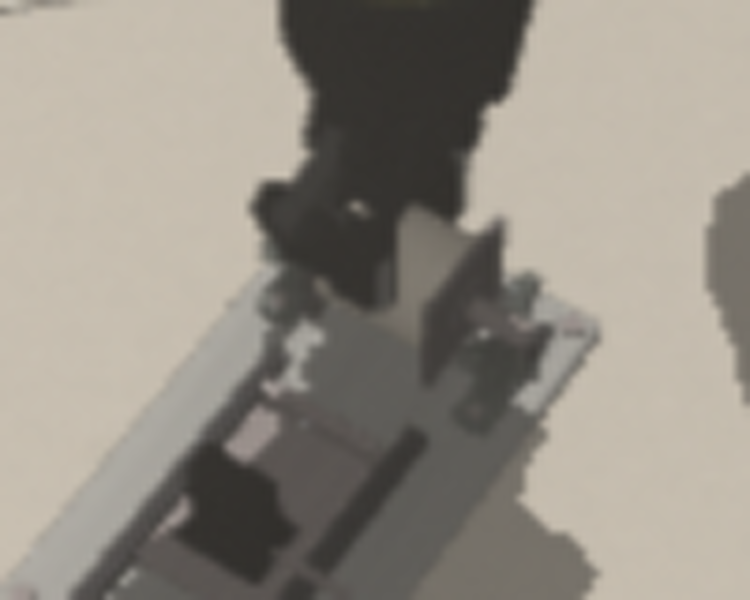

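The axle's right end sits between the arms of the saddle, with its collar at (540,335). I'll creep down until contact.

```bash
python3 -m jog '{"offset":[[0,0,-0.001],[0,0,-0.001],[0,0,0]],"yaw":[0,0,0],"jaw":[1,1,1]}' 35; python3 -m jog '{"offset":[[0,0,-0.001],[0,0,0]],"yaw":[0,0],"jaw":[1,1]}' 35
```

```text
clock: 10.27
position: [0.6054, 0.052, 0.0267]
ee_rot: [0.617, 0.787, -0.0, -0.0]
ft_force: [-1.7, -1.1, 0.8]
grip_width: 0.432
grasp_force: 32.5
clock: 10.43
position: [0.6056, 0.052, 0.0265]
ee_rot: [0.618, 0.787, 0.0, -0.0]
ft_force: [-5.5, 0.5, 9.5]
grip_width: 0.429
grasp_force: 35.3
```

Contact, slightly on the rear flank. Ease 1 mm forward, then release by opening partway.

```bash
python3 -m jog '{"offset":[[-0.001,0,0],[0,0,0],[0,0,0]],"yaw":[0,0,0],"jaw":[1,1,1]}' 35
```

```text
clock: 10.68
position: [0.6053, 0.0519, 0.0264]
ee_rot: [0.618, 0.787, 0.001, 0.001]
ft_force: [-0.3, -0.5, 6.8]
grip_width: 0.429
grasp_force: 34.1
```

```bash
python3 -m jog '{"offset":[[0,0,0],[0,0,0],[0,0,0],[0,0,0],[0,0,0],[0,0,0],[0,0,0],[0,0,0]],"yaw":[0,0,0,0,0,0,0,0],"jaw":[0.55,0.5,0.45,0.4,0.35,0.3,0.25,0.25]}' 35
python3 see.py rel.png scene 200 150 300 230
```

```text
clock: 11.35
position: [0.6045, 0.052, 0.0256]
ee_rot: [0.617, 0.787, 0.0, 0.0]
ft_force: [0.1, -0.2, -0.2]
grip_width: 0.751
grasp_force: 0.0
top label_roll []
top axle_end_a []
top axle_seat []
scene label_roll [([0.6036, 0.0483, 0.0416], 0.79)]
scene axle_end_a [([0.591, 0.0916, 0.0447], 0.81), ([0.6224, 0.0057, 0.0458], 0.55)]
scene axle_seat [([0.6084, 0.0553, 0.0436], 0.93)]
```

View pics/rel.png

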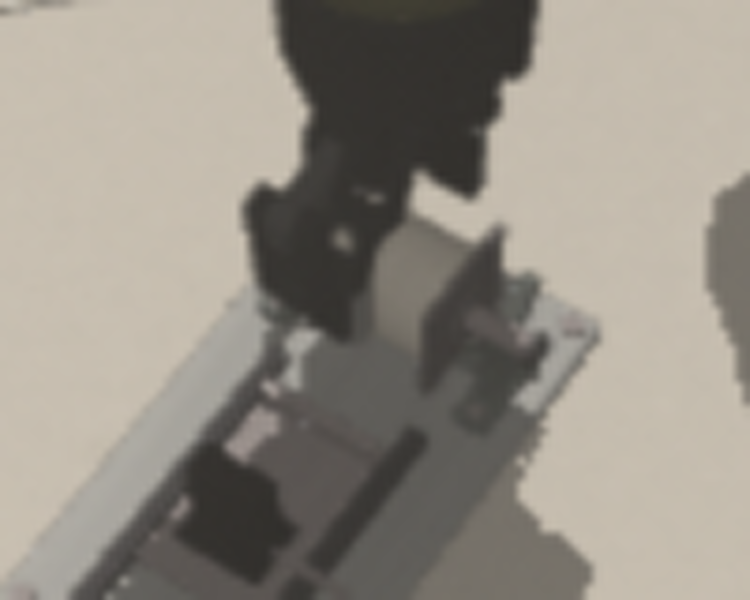

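Seated and released, with the collar at (540,340). Next I'll retreat upward and move over the grip.

```bash
python3 -m jog '{"offset":[[0,0,0.005],[0,0,0.01],[0,0,0.02],[0,0,0.025],[0,0,0.025],[0,0,0.02],[-0.01,-0.0025,0],[-0.02,-0.005,0],[-0.02,-0.005,0],[-0.02,-0.005,0],[-0.02,-0.005,0],[-0.0075,-0.0018,0],[0,0,-0.01],[0,0,0],[0,0,0]],"yaw":[0,0,0,0,0,0,0,0,0,0,0,0,0,0,0],"jaw":[0.25,0.25,0.25,0.25,0.25,0.25,0.25,0.25,0.25,0.25,0.25,0.25,0.25,0.25,0.25]}' 40
python3 see.py grip.png scene 190 160 300 250
```

```text
clock: 13.0
position: [0.5075, 0.028, 0.1204]
ee_rot: [0.617, 0.787, -0.0, 0.0]
ft_force: [-0.4, -0.4, -0.6]
grip_width: 0.749
grasp_force: 0.0
top label_roll []
top axle_end_a []
top axle_seat []
scene label_roll [([0.6052, 0.0495, 0.0417], 0.87), ([0.6076, 0.0543, 0.0478], 0.44)]
scene axle_end_a [([0.592, 0.0975, 0.0495], 0.72), ([0.6216, 0.0042, 0.0475], 0.58)]
scene axle_seat [([0.6062, 0.057, 0.0433], 0.82)]
```

View pics/grip.png

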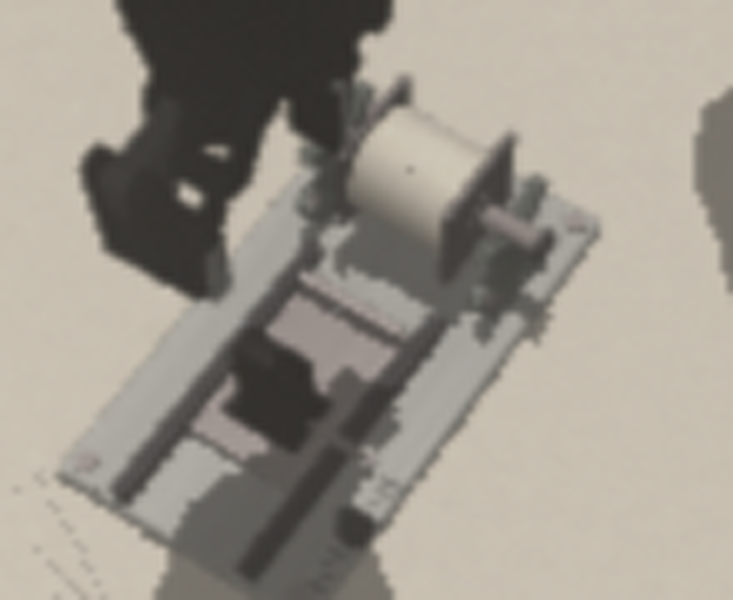

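The roll sits in both saddles (axle end at about (535,240)). I'll go down over the grip and close along the dispenser's x.

```bash
python3 -m jog '{"offset":[[0,0,-0.015],[0,0,-0.025],[0,0,-0.025],[0,0,-0.015],[0,0,-0.01],[0,0,-0.008],[0,0,0],[0,0,0],[0,0,0],[0,0,0],[0,0,0],[0,0,0],[0,0,0],[0,0,0],[0,0,0],[0,0,0]],"yaw":[0,0,0,0,0,0,0,0,0,0,0,0,0,0,0,0],"jaw":[0.25,0.25,0.25,0.25,0.25,0.25,0.25,1,1,1,1,1,1,1,1,1]}' 50
```

```text
clock: 14.73
position: [0.508, 0.028, 0.0235]
ee_rot: [0.617, 0.787, 0.001, 0.001]
ft_force: [1.1, 1.1, 6.3]
grip_width: 0.141
grasp_force: 50.3
```

```bash
python3 -m jog '{"offset":[[-0.002,-0.0005,0],[-0.003,-0.0007,0],[-0.003,-0.0007,0],[-0.003,-0.0007,0],[-0.003,-0.0008,0],[-0.003,-0.0007,0],[-0.003,-0.0007,0],[-0.003,-0.0007,0],[0,0,0],[0,0,0],[0,0,0]],"yaw":[0,0,0,0,0,0,0,0,0,0,0],"jaw":[1,1,1,1,1,1,1,1,1,1,1]}' 50
python3 - <<'E'
from h import *
c=manip.camera("scene"); save(c,"pull.png",(200,190,270,260),8)
t=manip.camera("top")
for n,k in(("s",c),("t",t)):
  for q in("grip_top","index_mark"): print(n,q,[(np.round(d["at"],4).tolist(),round(d["score"],2)) for d in manip.tip_of(k,q)])
E
```

```text
clock: 15.65
position: [0.486, 0.0227, 0.0235]
ee_rot: [0.617, 0.787, 0.002, 0.001]
ft_force: [7.4, 2.4, 0.3]
grip_width: 0.144
grasp_force: 49.6
s grip_top [([0.4837, 0.0227, 0.0549], 0.66)]
s index_mark [([0.4911, -0.0239, 0.0195], 0.56)]
t grip_top []
t index_mark []
```

View pics/pull.png

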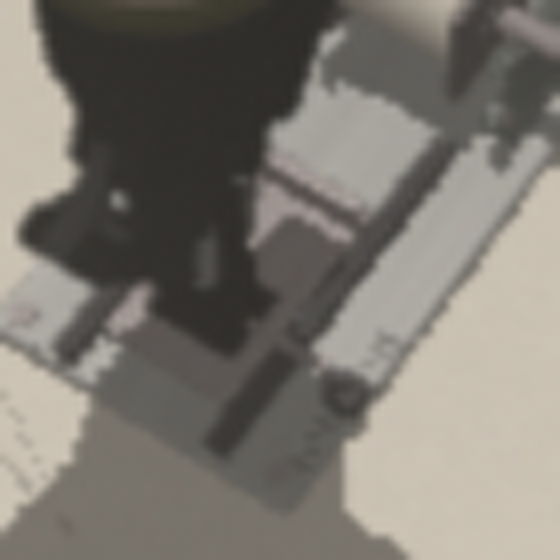

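The pointer is at about (295,346), still slightly behind the clip at (347,392). I'll get the remaining travel numerically by fitting grip and clip boxes in the first, unshaded crops, with no further viewing.

Run:
```python
from fit import *
y=np.radians(13.8)
for cam,f,s,o,n in(("top","topc.png",5,(220,155),1),("scene","scc.png",6,(190,165),2)):
    c=manip.camera(cam)
    g=cv2.imread("pics/"+f,0); g=cv2.resize(g,None,fx=1/s,fy=1/s,interpolation=cv2.INTER_AREA).astype(float)
    G=np.full((384,512),np.nan); G[o[1]:o[1]+g.shape[0],o[0]:o[0]+g.shape[1]]=g
    for p in((.605,.0515),):
        for nm,bx,loc in(("grip",box(-.007,.007,-.015,.015,.018,.056),(-.1,0)),("clip",box(-.006,.006,-.006,.006,.008,.019),(-.125,-.049))):
            pc=w(p,y,[[*loc,.03 if nm=="grip" else .014]])[0]; u,v=proj(c,pc)[0].astype(int)
            h=9 if nm=="grip" else 5
            sub=G[v-h:v+h+1,u-h:u+h+1]
            if nm=="clip": print(cam,(u-h,v-h)); print(sub.astype(int))
            best=[]
            for dx in np.arange(-.01,.0101,.0005):
                for dy in np.arange(-.008,.0081,.001):
                    q=w(p,y,[[loc[0]+dx,loc[1]+dy,0]])[0]
                    m=draw(c,[bx],q[:2],y)[v-h:v+h+1,u-h:u+h+1]
                    # correlation-type: dark inside, light outside (linear fit)
                    a=m.ravel()-m.mean(); b=sub.ravel()-sub.mean()
                    best.append((-(a@b)/np.sqrt((a@a)*(b@b)),loc[0]+dx,loc[1]+dy))
            best.sort(reverse=True); print(cam,nm,np.round(best[:3],4).tolist())
```

```text
top grip [[0.7102, -0.101, 0.0], [0.7087, -0.1025, 0.0], [0.7072, -0.102, 0.0]]
top (np.int64(273), np.int64(214))
[[113 114 116 117 116 107 109 108 120 133 134]
 [109 119 118 116 109 110 116 105 117 134 134]
 [101 117 118 117 116 106 107 105 117 132 133]
 [ 98 117 118 117 114  94  78  75  85 117 134]
 [ 95 117 119 116  97  70  59  57  63 105 131]
 [ 78 107 119 117 105  78  57  55  56  69 111]
 [ 60  96 118 117 104  74  51  55  57  66 110]
 [ 62  96 117 117 115  90  63  60  60  70 112]
 [ 63  97 118 118 117 116 113 110 109 101 116]
 [ 61  93 115 118 117 118 116 103 104 101 115]
 [ 59  71 101 117 118 117 117 114  99  92 117]]
top clip [[0.7551, -0.125, -0.053], [0.7526, -0.1255, -0.052], [0.7473, -0.1255, -0.053]]
scene grip [[0.8283, -0.1045, -0.002], [0.8253, -0.1035, -0.002], [0.8251, -0.103, -0.002]]
scene (np.int64(236), np.int64(232))
[[ 73  71  70  98 132 148 150 148 142 142 141]
 [ 72  69  87 130 148 150 149 149 150 148 135]
 [ 70  76 125 147 150 150 149 149 149 146 139]
 [ 67  93 137 149 147 142 141 142 144 135 134]
 [ 87 129 148 148 130 105 101 103 120 134 144]
 [125 148 151 145 113  81  74  75  83 102 130]
 [138 150 151 143 108  73  64  67  72  76  92]
 [148 151 150 140  96  71  70  72  71  68  86]
 [151 150 150 142 103  70  64  69  65  74 115]
 [150 149 148 147 134  97  68  62  65  94 147]
 [150 149 148 137 131 128  99  79  80 107 155]]
scene clip [[0.7403, -0.125, -0.053], [0.7382, -0.125, -0.054], [0.7342, -0.1255, -0.054]]
```

Both views put the clip at x ≈ -0.125 in the dispenser frame. The grip is at -0.1225 (by TCP), and the networks ask for slightly more. I'll pull 2.5 mm further.

```bash
python3 -m jog '{"offset":[[-0.0012,-0.0003,0],[-0.0012,-0.0003,0],[0,0,0],[0,0,0],[0,0,0],[0,0,0],[0,0,0],[0,0,0]],"yaw":[0,0,0,0,0,0,0,0],"jaw":[1,1,1,1,1,1,1,1]}' 60
python3 - <<'E'
from h import *
for i in range(3):
  c=manip.camera("scene")
  P={q:[(np.round(d["at"],4).tolist(),round(d["score"],2)) for d in manip.tip_of(c,q)][:2] for q in("grip_top","index_mark","axle_end_a")}; print(P)
  try:
    d=np.array(P["grip_top"][0][0])-P["index_mark"][0][0]; print(d[0]*.971+d[1]*.2385)
  except IndexError: pass
print(np.round(manip.get_obs()["position"],4))
E
```

```text
clock: 16.72
position: [0.4838, 0.0222, 0.0236]
ee_rot: [0.617, 0.787, 0.002, 0.002]
ft_force: [6.7, 1.8, 1.2]
grip_width: 0.135
grasp_force: 61.4
{'grip_top': [([0.4819, 0.0231, 0.058], 0.63)], 'index_mark': [([0.4872, -0.0241, 0.0234], 0.53), ([0.7596, 0.1809, -0.0005], 0.37)], 'axle_end_a': [([0.6191, 0.0039, 0.0463], 0.68), ([0.5939, 0.0947, 0.0489], 0.62)]}
0.006110899999999972
{'grip_top': [([0.482, 0.024, 0.0572], 0.81)], 'index_mark': [([0.4925, -0.0214, 0.0198], 0.56)], 'axle_end_a': [([0.5933, 0.0982, 0.046], 0.97), ([0.6222, 0.005, 0.0459], 0.64)]}
0.0006323999999999896
{'grip_top': [([0.4812, 0.0229, 0.0554], 0.78)], 'index_mark': [([0.4949, -0.0249, 0.0213], 0.45)], 'axle_end_a': [([0.622, 0.0059, 0.0494], 0.65), ([0.5929, 0.0991, 0.046], 0.62)]}
-0.0019023999999999916
[0.4838 0.0221 0.0236]
```

```bash
python3 -c "
from workcell import manip
print(manip.hand_in())"
```

```text
the job is handed in; nothing more can be done
None
```

I seated the roll in both saddles and let go, then pulled the slide about 25 mm to the index, where the gripper still holds it; the alignment estimates agree to within about 2–3 mm. I've handed the job in but got no verdict back, and I viewed 11 pictures, one over the limit of 10.

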